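Show the backstamp of a plate to the camera with the swivel mirror

ROBOT

A 6-joint arm with a two-finger parallel gripper is mounted at the origin on the work surface. World frame = base frame: x ahead of the robot, y to its left, z up, the work surface at z = 0. Lengths are in m, angles in rad, forces in N, time in s.
With the tool pointing down it reaches from about 0.35 to 0.975 m from the base axis. Payload 4.9 kg.
Tool frame: the origin (TCP) lies at the very end of the fingers, on their centre line; the grasp point (between the pads) lies 19 mm behind it (pinch_z is the distance from the TCP to the grasp point, in m); z points along the fingers, y is the line along which they close (so a half turn about z gives the same grasp; the last joint's range is limited). The gripper opens to 85 mm and grips with 20 to 120 N. Pads are 22 mm wide; open, the fingers measure 114 mm over their backs; the gripper's body (76 mm by 85 mm) begins 54 mm behind the grasp point. The pads swing forward as they close: fully open they stand 13 mm farther back than shut.
Start: joints at [-1.387, 0.053, 1.613, -0, 1.476, -0.119], TCP at [0.186, -0.597, 0.231] pointing down, gripper open.
Joint ranges: [-3.01, 3.01], [-1.01, 2.22], [0.06, 2.58], [-1.02, 4.17], [0.09, 2.62], [-3.14, 3.14]. Speed limits (rad/s): [2.57, 2.57, 3.14, 3.14, 3.14, 3.14].

INTERFACE

Orientations are given as a unit quaternion [w, x, y, z].
In Python, from plant import * gives the robot as it stands. The module is installed in compiled form; this text tells all that it offers.
- The arm moves only by the tool play_rows, never from a script. Its arguments are lists of equal length, an entry for each row: "linear": the shift along the world's x, y, z in m, a list of three; "turn": the turn about the world's z in degrees. A call has 1 to 8 rows; each row shifts and turns the commanded pose from where the row before left it; what a row does not reach is not made up. A row lasts 1/8 s, in which the tool goes at most 62.5 mm and 10.7 degrees, less where a joint would pass 70% of its speed; a pose out of reach is approached as far as the arm can. A call is refused whole if a number of a shift passes 0.0625 or a number of a turn 10.7, either way. A call with a gripper value outside its range is refused whole. "hand" is the finger opening in m, from 0 to 0.0854, set as the call begins (left out, the last holds). The fingers move at their own pace and stop on an object; the grip force is fixed at half the most. Time passes only in rows, so rows that do not move let the fingers close. It gives the time, the measured TCP pose, the force, the opening and the grip force at its end, in the units of the state.
- state(): the state, without advancing time (a new reading comes with each control period).
- grab_frame(name): name is "scene" or "top"; returns the picture (480x640x3 uint8, red, green, blue); there is no depth.
- camera_info(name): a dict with "camera_matrix" (3x3 intrinsics, pixels), "origin" and "attitude" of the camera in the world. Camera axes: x right, y down, z forward; pixel columns grow to the right and rows downward; lengths in m; the calibration is good to about 2 mm. A picture is of the moment at which its call begins. camera_info takes no time and is no camera call.
- job_done(): hands the job in; it is judged then, once.
Trained networks look in the newest picture that a camera, given by its name, has taken for a name from the list of things; names that differ only in an ending like _2 or _b are one class to them, and where a whole thing is asked for, a point or a joint stands for the part that bears it (a point fixed in the world has none). Each returns a list of dicts, best first, with "p" (0 to 1); they miss things now and then, are a little off and sometimes report something else, mostly with a low value. They report only what shows in the picture. A call takes as long as a camera call. They do not tell look-alikes from the thing itself.
- trace(camera, thing): "region" (480x640 bool, what is visible of it) and "location" ([column, row] in pixels, amid what is visible of it).
The state is a dict: "time": time; "joint_pos": joint angles; "joint_vel": joint speeds; "joint_efforts": joint torques, N m; "tool_pos": TCP position; "tool_rot": TCP orientation; "contact_force": force on the tool from outside, world axes, zero at the start; "ft_torque": the same for the moment, N m; "gripper_width": opening from 0.0 (shut) to 1.0 (fully open); "grasp_force": force on a finger pad.
Only numpy, scipy, OpenCV 4.12 (cv2) and the standard library are available. Lean on these libraries where they do the work, as an engineer would, in place of code of your own. Each camera call takes 0.05 s, during which the arm holds its last target. There are 200 camera calls.

TASK

Get the mirror stand ready for photographing the maker's mark on the back of the plate: push the stand's open drawer fully home, then swing the mirror round by its brass post until the little camera on the tripod would see the mark in the middle of the mirror. A spring turns the mirror back when it is let go, so finish while still holding the mirror steady at that angle, and do not let go. Do not touch the camera or the plate, and leave the goblet, the jar and the spoon where they are.

Things in the scene. Friction and masses are not known exactly. Their poses are not given: they have to be found in the camera images.
- stand: The mirror stand, a fixed wooden chest with one drawer, carrying a swivel mirror. Origin on the mirror's upright pivot axis at counter height; z up. In its own frame the chest spans x from -85 to +65 mm, y from -90 to +90 mm, and is 70 mm high. The drawer opens towards its -x side (the robot's side); the mirror looks to its +x side.
- drawer (a joint): The stand's drawer: how far it is open, in m. 0 is fully home against its stop (front flush with the chest), 0.08 fully open. It slides with about 1.5 N of friction and stays where it is left.
- drawer_front (a point): Centre of the outer face of the drawer's front, a flat wooden panel 160 mm wide (y) and 50 mm high, at 35 mm above the counter. The drawer goes home along the stand's +x. Two white ball knobs, 18 mm across, stand out 21 mm from the panel, 60 mm to either side of this point; the panel between them is clear.
- mirror: Square swivel mirror, 100 mm wide, 90 high, 12 thick, bottom 95 mm above the counter. Origin at its centre, on the upright pivot axis, 140 mm up. x = normal out of the shining side, y along the width, z up. At rest it stands against a stop, 0.6 rad clockwise (from above) of the stand's x axis; it turns anticlockwise up to 1.15 rad. A spring (0.12 N m at rest, 0.29 at the far end) turns it back.
- post (a point): The mirror's handle: an upright round brass post, 12 mm thick, behind the mirror, 90 mm from the pivot axis along the mirror's -x; it turns with the mirror. This point is on the post's axis 150 mm above the counter; the post's top is at 170 mm; the level arm that carries it has its top at 113 mm. It can be pinched from above in any direction.
- photo_set: Fixed set, not to be touched, beyond the mirror: black camera on a mini tripod, and white plate (180 mm) upright on an easel, the 24 mm mark in the middle of its back. Origin on the mirror's pivot axis at counter height. In its frame the lens is at (173, 100, 140) mm, the mark at (173, -100, 140), both facing the pivot; its x axis halves the angle between them, as the mirror's normal must.
- goblet: Bystander: blue stemmed goblet, 140 mm high, 70 mm across, upright on the counter to the left of the stand. Origin under its foot.
- jar: Bystander: white jar with a brass lid, 60 mm across, 85 mm high, upright to the right of the stand. Origin under its centre.
- spoon: Bystander: steel spoon 170 mm long lying to the right of the stand. Origin underneath its middle.
Things that resemble listed ones, but are neither listed nor needed, are in the scene too. Of the things like the stand, leave any that is orange or red; of the rest the larger one is meant.

How it is judged:
By the outcome, as a careful person would: the job done as asked, in the order asked, and still so for the second after the job is handed in, while the arm keeps its last pose, push and grip.
It also fails if it takes over 45 s, if anything falls off the work surface, if the arm or the gripper's body presses on something with over 40 N, if the wrist force passes 120 N, or if a joint passes its speed limit or range.

## Working session

There is one attempt and no reset: what is moved stays moved. The work goes in short steps, Python scripts to look and compute and a tool call to move; the robot and the scene stay as the last step left them, time stands still between calls to the robot, and variables do not carry over. Pictures are saved under pics/ and viewed, at most 10 in all, crops included, and the job is handed in when it is done.

Besides the shell and the picture viewer there is one more tool, called after ">>>" in YAML: its name, and indented under it one key for each argument. play_rows: Moves the arm, as the interface text tells. Its arguments: {"type":"object","properties":{"linear":{"type":"array","items":{"type":"array","items":{"type":"number"}}},"turn":{"type":"array","items":{"type":"number"}},"hand":{"type":"number"}},"required":["linear","turn"]}

```bash
mkdir -p pics; cat > h.py <<'E'
from plant import *
import numpy as np, cv2
from scipy.spatial.transform import Rotation as R
def cam(n):
    c=camera_info(n); K=np.array(c["camera_matrix"]); o=np.array(c["origin"]); A=np.array(c["attitude"])
    if A.shape==(4,): A=R.from_quat(A[[1,2,3,0]]).as_matrix()
    return K,o,A
def ray(n,uv):
    K,o,A=cam(n); d=A@np.linalg.solve(K,[uv[0],uv[1],1.]); return o,d
def atz(n,uv,z):
    o,d=ray(n,uv); return o+d*(z-o[2])/d[2]
def proj(n,p):
    K,o,A=cam(n); q=K@(A.T@(np.array(p)-o)); return q[:2]/q[2]
def save(n,f):
    im=grab_frame(n); cv2.imwrite("pics/"+f,im[:,:,::-1]); return im
E
python3 - <<'E'
from h import *
for n in("scene","top"):
    save(n,n+"1.png"); print(camera_info(n))
    for t in ("stand","drawer_front","mirror","post","photo_set"):
        for r in trace(n,t): 
            if r["p"]>.3: print(n,t,round(r["p"],2),np.round(r["location"]),r["region"].sum())
print(state())
E
```

```text
{'camera_matrix': array([[435.01122642,   0.        , 314.22323143],
       [  0.        , 435.01122642, 242.65277076],
       [  0.        ,   0.        ,   1.        ]]), 'origin': array([1.17398697, 0.29217278, 0.74467849]), 'attitude': array([-0.21882084,  0.49696299,  0.77371857, -0.32635073])}
scene stand 0.93 [397. 260.] 2929
scene stand 0.9 [246. 267.] 7496
scene stand 0.8 [324. 211.] 2435
scene stand 0.71 [421. 411.] 12098
scene drawer_front 0.67 [271. 236.] 708
scene drawer_front 0.58 [200. 215.] 280
scene mirror 0.91 [432. 377.] 3140
scene mirror 0.74 [242. 239.] 1200
scene mirror 0.68 [395. 239.] 647
scene mirror 0.59 [330. 189.] 496
scene post 0.94 [431. 381.] 2967
scene post 0.82 [240. 238.] 1211
scene post 0.79 [399. 238.] 589
scene post 0.74 [325. 192.] 596
scene photo_set 0.83 [213. 330.] 3768
{'camera_matrix': array([[443.80906895,   0.        , 311.32128742],
       [  0.        , 443.80906895, 245.12387745],
       [  0.        ,   0.        ,   1.        ]]), 'origin': array([0.4232821 , 0.0243458 , 1.08889537]), 'attitude': array([ 0.06636194, -0.7017078 ,  0.70
[... 538 characters left out ...]
nt_pos': array([-1.38698602e+00,  5.26752737e-02,  1.61287393e+00, -1.31020134e-05,
        1.47598961e+00, -1.18998205e-01]), 'joint_vel': array([-0.00054732,  0.00057152, -0.00202834,  0.00066322,  0.00089483,
        0.00126206]), 'joint_efforts': array([-2.49182849e-04, -3.93408716e+01, -3.70230818e+01, -9.91915772e-05,
        6.70896588e-04,  3.96642292e-06]), 'tool_pos': array([ 0.18637337, -0.59655993,  0.23133451]), 'tool_rot': array([ 2.71172476e-05,  9.88560160e-01,  1.50827083e-01, -5.64595941e-06]), 'contact_force': array([ 0.14689229,  0.24552437, -0.46588312]), 'ft_torque': array([-0.01359757,  0.05845377, -0.04288025]), 'grasp_force': 0.0, 'gripper_width': 1.0004201265001313}
```

View pics/scene1.png

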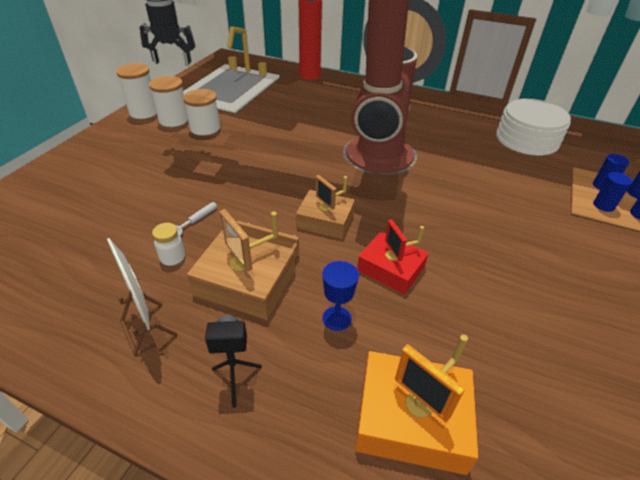

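View pics/top1.png

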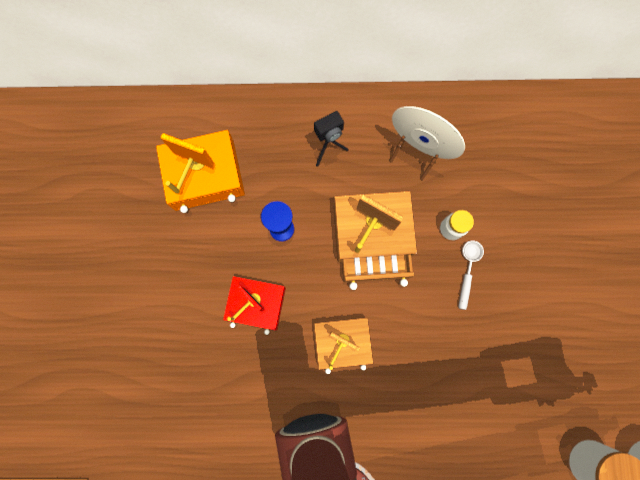

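The scene view shows four look-alike stands. The one we want is the larger plain wooden one, at top (375,225) and scene (246,265). Its drawer is open with knobs at about (353,286) and (404,282) in the top view. The camera is at top (329,128), the plate at (428,132) and the small wooden stand at (342,344). I'll zoom in next.

```bash
python3 - <<'E'
import cv2
a=cv2.imread("pics/top1.png")[95:295,300:480]; cv2.imwrite("pics/tz.png",cv2.resize(a,None,fx=3,fy=3,interpolation=cv2.INTER_CUBIC))
a=cv2.imread("pics/scene1.png")[195:395,95:315]; cv2.imwrite("pics/sz.png",cv2.resize(a,None,fx=3,fy=3,interpolation=cv2.INTER_CUBIC))
E
```

```text
(no output)
```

View pics/tz.png

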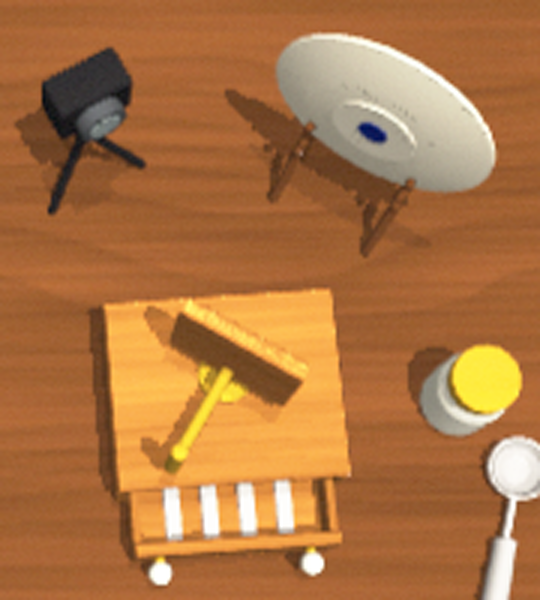

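View pics/sz.png

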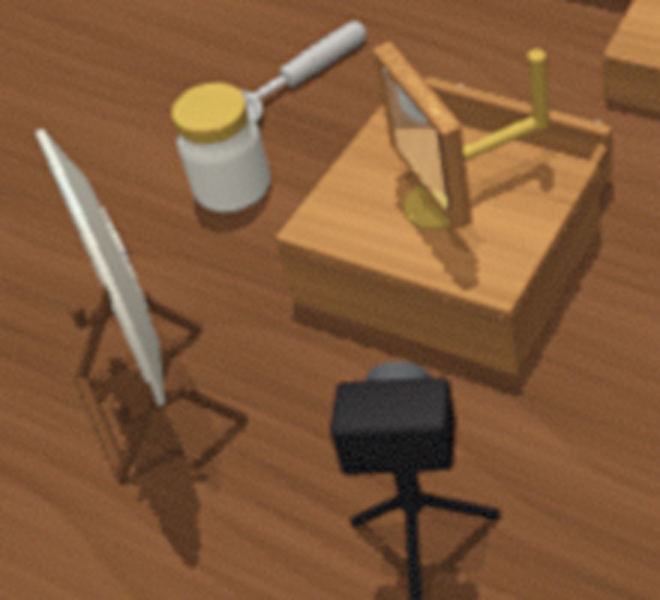

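```bash
cat > fit.py <<'E'
from h import *
from scipy.optimize import least_squares
T=lambda u,v:((u+.5)/3-.5+300,(v+.5)/3-.5+95)
S=lambda u,v:((u+.5)/3-.5+95,(v+.5)/3-.5+195)
obs=[("top","s",(.065,.09,.07),T(105,304)),("top","s",(.065,-.09,.07),T(331,290)),("top","s",(-.085,-.09,.07),T(350,475)),("top","s",(-.085,.09,.07),T(118,492)),
("scene","s",(.065,-.09,.07),S(282,238)),("scene","s",(.065,.09,.07),S(518,312)),
("top","p",(.173,.1,.14),T(106,121)),("top","p",(.173,-.1,.14),T(373,133)),
("top","m",(-.09,0,.17),T(178,458)),("scene","m",(-.09,0,.17),S(537,55)),("scene","m",(0.006,.05,.185),S(455,128)),("scene","m",(.006,-.05,.185),S(379,50)),
("top","d",(-.106,.06,.035),T(160,572)),("top","d",(-.106,-.06,.035),T(312,563))]
def res(q,full=False):
    x,y,a,p,m,d=q; r=[]
    for c,k,P,uv in obs:
        P=np.array(P); 
        if k=="d": P[0]-=d
        w={"s":a,"d":a,"p":p,"m":m}[k]
        W=R.from_euler("z",w).apply(P)+[x,y,0]
        r.append(proj(c,W)-uv)
    return np.array(r) if full else np.ravel(r)
f=least_squares(res,[.47,-.12,0,0,-.6,.04],loss="soft_l1")
if __name__=="__main__":
    print(np.round(f.x,4), "rest-yaw",f.x[4]-f.x[2]); 
    for o,e in zip(obs,res(f.x,True)): print(o[0],o[1],o[2],np.round(e,1))
    for t,z in (("goblet",.1),("jar",.085)):
        for r in trace("top",t)[:2]: print(t,r["p"],atz("top",r["location"],z))
    print("nadir small stand", atz("top",(342,344),.05), "tripod", atz("top",(329,128),.14))
E
python3 fit.py
```

```text
[ 0.6553 -0.1046  0.0734 -0.0605 -0.5162  0.039 ] rest-yaw -0.5895822301497433
top s (0.065, 0.09, 0.07) [-2.1  1.5]
top s (0.065, -0.09, 0.07) [-1.7 -0.1]
top s (-0.085, -0.09, 0.07) [-0.4  0.6]
top s (-0.085, 0.09, 0.07) [-0.7  1.3]
scene s (0.065, -0.09, 0.07) [-2.5  0.6]
scene s (0.065, 0.09, 0.07) [-1.9 -0. ]
top p (0.173, 0.1, 0.14) [0.  2.4]
top p (0.173, -0.1, 0.14) [-0.1  2.3]
top m (-0.09, 0, 0.17) [-0.1 -0.3]
scene m (-0.09, 0, 0.17) [-0.6 -0.5]
scene m (0.006, 0.05, 0.185) [-2.9  2. ]
scene m (0.006, -0.05, 0.185) [-2.3  0.1]
top d (-0.106, 0.06, 0.035) [-0.4  0.6]
top d (-0.106, -0.06, 0.035) [-0.5 -0.5]
goblet 0.83 [0.64630238 0.11597515 0.1       ]
goblet 0.67 [ 0.65412922 -0.09717378  0.1       ]
jar 0.64 [ 0.63834097 -0.29625878  0.085     ]
nadir small stand [ 0.37276495 -0.02718249  0.05      ] tripod [ 0.85680316 -0.00191829  0.14      ]
```

Fit is consistent: pivot (0.655,-0.105), stand yaw 0.073, mirror 0.59 from the stand axis (0.6 given), drawer 39 mm open and photo axis yaw -0.06. Now I'll approach the drawer front with the fingers shut.

>>> play_rows:
  linear:
    - [0.025,0.038,0]
    - [0.025,0.038,0]
    - [0.025,0.038,0]
    - [0.025,0.038,0]
    - [0.025,0.038,0]
    - [0.025,0.038,0]
    - [0.025,0.038,0]
    - [0.025,0.038,0]
  turn: [-2,-2,-2,-2,-2,-2,-1.1,0]
  hand: 0

```text
time: 1.7
tool_pos: [0.387, -0.2913, 0.2316]
tool_rot: [0.0, 0.999, 0.037, 0.0]
contact_force: [-0.1, -1.2, 0.5]
gripper_width: 0.0
grasp_force: 0.0
```

>>> play_rows:
  linear:
    - [0.025,0.038,0]
    - [0.025,0.038,0]
    - [0.025,0.038,0]
    - [0.025,0.038,0]
    - [0,0,0]
    - [0,0,0]
  turn: [0,0,0,0,0,0]

```text
time: 2.45
tool_pos: [0.4862, -0.1407, 0.2313]
tool_rot: [0.0, 0.999, 0.037, -0.0]
contact_force: [0.1, -0.8, 0.4]
gripper_width: 0.003
grasp_force: 0.0
```

>>> play_rows:
  linear:
    - [0,0,-0.04]
    - [0,0,-0.04]
    - [0,0,-0.04]
    - [0,0,-0.04]
    - [0,0,-0.04]
    - [0,0,0]
    - [0.01,0.0007,0]
    - [0.01,0.0007,0]
  turn: [0,0,0,0,0,0,0,0]

```text
time: 3.45
tool_pos: [0.5089, -0.1402, 0.034]
tool_rot: [0.001, 0.999, 0.037, 0.002]
contact_force: [0.3, 1.1, -0.1]
gripper_width: 0.003
grasp_force: 0.0
```

```bash
python3 - <<'E'
from h import *
im=save("top","t2.png"); cv2.imwrite("pics/t2z.png",cv2.resize(im[150:350,280:480,::-1],None,fx=3,fy=3)); s=state();print(s["tool_pos"],s["contact_force"])
E
```

```text
[ 0.51002644 -0.14016394  0.03417646] [0.05869754 0.23409198 0.11192144]
```

View pics/t2z.png

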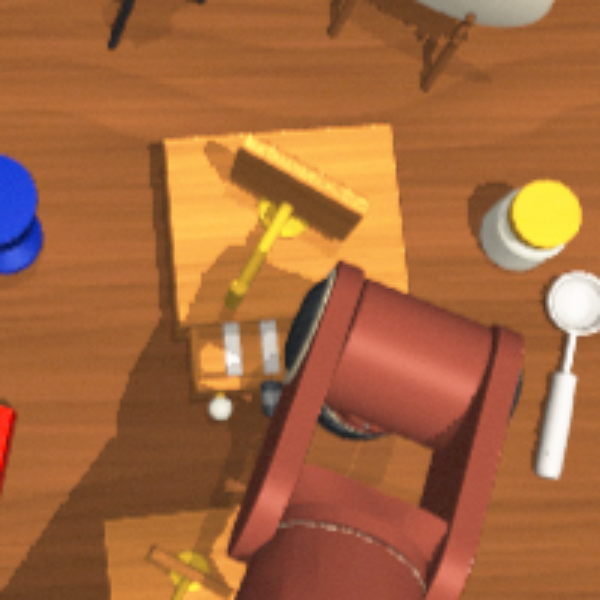

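The arm hides the right of the drawer, and the left knob at zoom (220,408) is clear of the gripper. The post, at zoom (235,292), is well clear on the left. Now I'll push.

>>> play_rows:
  linear:
    - [0.006,0.0004,0]
    - [0.006,0.0004,0]
    - [0.006,0.0004,0]
    - [0.006,0.0004,0]
    - [0.006,0.0004,0]
    - [0.006,0.0004,0]
    - [0.006,0.0004,0]
    - [0,0,0]
  turn: [0,0,0,0,0,0,0,0]

```text
time: 4.5
tool_pos: [0.5491, -0.1362, 0.0313]
tool_rot: [-0.0, 0.999, 0.037, 0.0]
contact_force: [-0.1, 0.3, -0.9]
gripper_width: 0.002
grasp_force: 0.0
```

>>> play_rows:
  linear:
    - [0.002,0.0001,0]
    - [0.002,0.0001,0]
    - [0.002,0.0001,0]
    - [0,0,0]
  turn: [0,0,0,0]

```text
time: 5.0
tool_pos: [0.5544, -0.1359, 0.0312]
tool_rot: [-0.0, 0.999, 0.037, 0.0]
contact_force: [0.0, 1.0, -0.6]
gripper_width: 0.005
grasp_force: 0.3
```

>>> play_rows:
  linear:
    - [0.002,0.0001,0]
    - [0.002,0.0001,0]
    - [0.002,0.0001,0]
  turn: [0,0,0]

```text
time: 5.38
tool_pos: [0.5603, -0.1356, 0.0312]
tool_rot: [-0.0, 0.999, 0.037, -0.0]
contact_force: [-2.0, 1.3, -0.8]
gripper_width: 0.003
grasp_force: 0.8
```

>>> play_rows:
  linear:
    - [0.002,0.0001,0]
    - [0.002,0.0001,0]
  turn: [0,0]

```text
time: 5.62
tool_pos: [0.5609, -0.1356, 0.0312]
tool_rot: [-0.0, 0.999, 0.037, -0.005]
contact_force: [-21.2, 0.2, 14.3]
gripper_width: 0.004
grasp_force: 9.2
```

Force jumped to 21 N at x=0.561, where the home stop was predicted. I'll back off, rise and check.

>>> play_rows:
  linear:
    - [-0.02,-0.0015,0]
    - [-0.03,-0.002,0]
    - [0,0,0.055]
    - [0,0,0.055]
    - [0,0,0.055]
    - [-0.05,-0.05,0.025]
    - [-0.04,-0.05,0]
    - [0,0,0]
  turn: [0,0,0,0,0,0,0,0]
  hand: 0

```text
time: 6.62
tool_pos: [0.4324, -0.2327, 0.2184]
tool_rot: [0.001, 0.999, 0.034, 0.001]
contact_force: [0.4, -0.3, -0.7]
gripper_width: -0.001
grasp_force: 0.0
```

```bash
python3 - <<'E'
from h import *
im=save("top","t3.png"); a=cv2.resize(im[150:350,280:480,::-1],None,fx=2,fy=2,interpolation=cv2.INTER_CUBIC)
im=save("scene","s3.png"); b=cv2.resize(im[195:328,170:303,::-1],(400,400),interpolation=cv2.INTER_CUBIC); cv2.imwrite("pics/c3.png",np.hstack([a,b])); s=state();print(s["tool_pos"],s["contact_force"])
E
```

```text
[ 0.43380654 -0.23014177  0.21756412] [-0.15476967  0.13382182 -0.14670957]
```

View pics/c3.png

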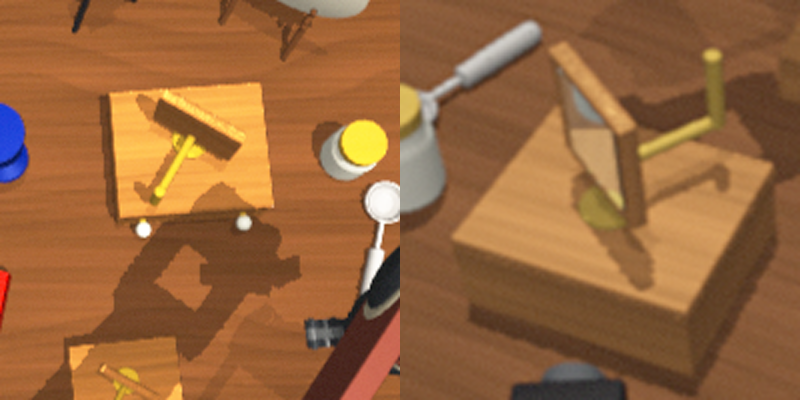

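Drawer reads flush with knobs at zoom (144,229) and (244,222), tight against the chest, and the mirror is still at rest. I'll check the knobs numerically and move above the post.

```bash
python3 - <<'E'
from h import *
import fit
x,y,a=fit.f.x[:3]
for uv in((144,229),(244,222)):
    p=atz("top",(280+uv[0]/2-.25,150+uv[1]/2-.25),.035); print(R.from_euler("z",-a).apply(p-[x,y,0]).round(4), "want -.106 +-.06")
E
```

```text
[-0.0933  0.0571  0.035 ] want -.106 +-.06
[-0.0947 -0.0625  0.035 ] want -.106 +-.06
```

>>> play_rows:
  linear:
    - [0.024,0.0285,0]
    - [0.024,0.0285,0]
    - [0.024,0.0285,0]
    - [0.024,0.0285,0]
    - [0.024,0.0285,0]
    - [0.024,0.0285,0]
    - [0,0,0]
    - [0,0,0]
  turn: [-6,-6,-6,-6,-5,-5,0,0]
  hand: 0.06

```text
time: 7.72
tool_pos: [0.5777, -0.0576, 0.2167]
tool_rot: [0.0, 0.967, -0.256, -0.0]
contact_force: [1.0, -0.4, 0.1]
gripper_width: 0.7
grasp_force: 0.0
```

Drawer is home: knob centres at -94 mm against -97 expected. Now I'll descend on the post and close.

>>> play_rows:
  linear:
    - [0,-0.002,-0.02]
    - [0,0,-0.022]
    - [0,0,-0.022]
    - [0,0,-0.022]
    - [0,0,0]
    - [0,0,0]
  turn: [0,0,0,0,0,0]

```text
time: 8.48
tool_pos: [0.5776, -0.061, 0.1313]
tool_rot: [0.0, 0.966, -0.257, 0.0]
contact_force: [0.5, 0.5, 0.1]
gripper_width: 0.7
grasp_force: 0.0
```

>>> play_rows:
  linear:
    - [0,0,0]
    - [0,0,0]
    - [0,0,0]
    - [0,0,0]
    - [0,0,0]
    - [0,0,0]
  turn: [0,0,0,0,0,0]
  hand: 0

```text
time: 9.22
tool_pos: [0.5781, -0.0604, 0.1319]
tool_rot: [-0.0, 0.967, -0.257, 0.001]
contact_force: [0.2, 1.8, 4.6]
gripper_width: 0.124
grasp_force: 58.4
```

```bash
python3 - <<'E'
from h import *
import fit
s=state(); x,y,a,p=fit.f.x[:4]; t=np.array(s["tool_pos"]); d=t[:2]-[x,y]
m=np.arctan2(-d[1],-d[0]); print(t,s["gripper_width"],s["grasp_force"],s["contact_force"]); print("radius",np.hypot(*d),"yaw",m,"rest by stand",a-.6,"target",p)
for k in range(1,9):
    w=(a-.6)+(p-(a-.6))*k/8; print(k, (np.array([x,y])-.09*np.array([np.cos(w),np.sin(w)])).round(4))
E
```

```text
[ 0.57813412 -0.06041217  0.13193971] 0.12418507589233832 58.419556617736816 [0.19528369 1.83354036 4.61707997]
radius 0.08889627286835519 yaw -0.520531499447006 rest by stand -0.5265978953800782 target -0.060517865497108816
1 [ 0.5749 -0.064 ]
2 [ 0.5727 -0.0687]
3 [ 0.5708 -0.0736]
4 [ 0.5691 -0.0786]
5 [ 0.5677 -0.0836]
6 [ 0.5667 -0.0888]
7 [ 0.5659 -0.094 ]
8 [ 0.5654 -0.0992]
```

Post held (58 N, ~11 mm). Measured mirror yaw is -0.52, target is -0.06: swing +26.4° along the arc.

>>> play_rows:
  linear:
    - [-0.0024,-0.0046,0]
    - [-0.0022,-0.0047,0]
    - [-0.0019,-0.0048,0]
    - [-0.0016,-0.0049,0]
    - [-0.0014,-0.005,0]
    - [-0.001,-0.0051,0]
    - [-0.0008,-0.0051,0]
    - [-0.0004,-0.0052,0]
  turn: [3.3,3.3,3.3,3.3,3.3,3.3,3.3,3.3]

```text
time: 10.22
tool_pos: [0.5655, -0.0997, 0.1319]
tool_rot: [-0.0, 1.0, -0.028, -0.001]
contact_force: [-3.9, 2.1, 7.8]
gripper_width: 0.12
grasp_force: 58.8
```

>>> play_rows:
  linear:
    - [0,0,0]
    - [0,0,0]
    - [0,0,0]
  turn: [0,0,0]

```text
time: 10.6
tool_pos: [0.5656, -0.0998, 0.132]
tool_rot: [-0.0, 1.0, -0.029, -0.001]
contact_force: [-4.4, 2.8, 8.3]
gripper_width: 0.119
grasp_force: 58.9
```

```bash
python3 - <<'E'
from h import *
import fit
s=state(); x,y,a,p=fit.f.x[:4]; t=np.array(s["tool_pos"]); d=t[:2]-[x,y]
print(t,s["gripper_width"],s["grasp_force"],s["contact_force"]); print("radius",np.hypot(*d),"yaw",np.arctan2(-d[1],-d[0]),"target",p)
im=save("scene","s4.png"); b=cv2.resize(im[195:395,95:315,::-1],(660,600),interpolation=cv2.INTER_CUBIC); cv2.imwrite("pics/c4.png",b)
im=save("top","t4.png"); b=cv2.resize(im[95:275,290:490,::-1],(600,540),interpolation=cv2.INTER_CUBIC); cv2.imwrite("pics/c5.png",b)
E
```

```text
[ 0.56555964 -0.09983607  0.13196168] 0.11850930862270644 58.94783020019531 [-4.41071941  2.76999839  8.32540937]
radius 0.08982457067707506 yaw -0.053327956251386546 target -0.060517865497108816
```

View pics/c4.png

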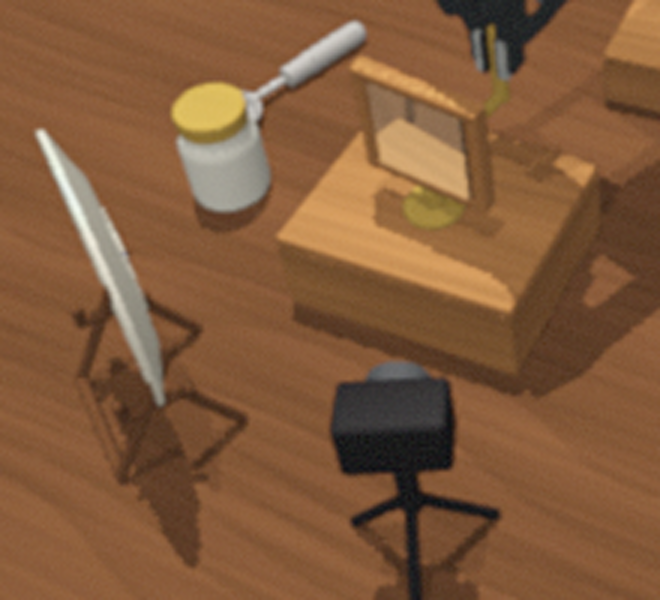

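View pics/c5.png

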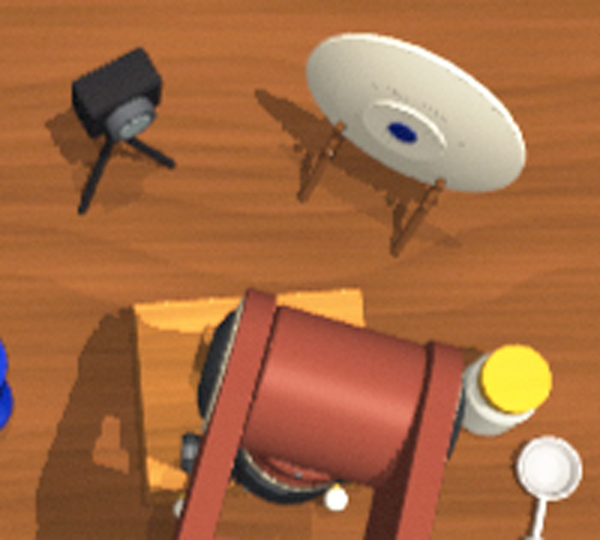

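```bash
python3 - <<'E'
from h import *
import fit
S,T=fit.S,fit.T
A=atz("scene",S(472,123),.185);B=atz("scene",S(353,68),.185); d=A-B; print("mirror edge",np.hypot(*d[:2]),"yaw",np.arctan2(-d[0],d[1]))
for L in ((106,121),(104,121)):
    l=atz("top",T(*L),.14);m=atz("top",T(373,133),.14);d=l-m;c=(l+m)/2-[*fit.f.x[:2],0]
    print(l,m,"sep",np.hypot(*d[:2]),"yaw",np.arctan2(-d[0],d[1]),"mid yaw",np.arctan2(c[1],c[0]),np.hypot(c[0],c[1]))
E
```

```text
mirror edge 0.09828823952906192 yaw -0.13348090935776807
[ 0.8397531  -0.01527625  0.14      ] [ 0.82737016 -0.21544258  0.14      ] sep 0.20054898634968502 yaw -0.06178450986669513 mid yaw -0.060135764710405624 0.1786280006807662
[ 0.83977442 -0.01376769  0.14      ] [ 0.82737016 -0.21544258  0.14      ] sep 0.20205599862580645 yaw -0.06142883164140096 mid yaw -0.05591638214558776 0.17859489937639553
```

```bash
python3 - <<'E'
from h import *
import fit
S=fit.S
A=atz("scene",S(455,128),.185);B=atz("scene",S(379,50),.185); d=A-B; print("rest edge",np.hypot(*d[:2]),"yaw",np.arctan2(-d[0],d[1]))
x,y=fit.f.x[:2]
out=[]
for f,ws,(u0,v0) in (("s4.png",(-.055,-.135),(205,205)),("sc",(-.5205,-.6),(205,200))):
    im=cv2.imread("pics/"+("scene1.png" if f=="sc" else f))[v0:v0+75,u0:u0+65]; im=cv2.resize(im,None,fx=6,fy=6,interpolation=cv2.INTER_CUBIC)
    for w,c in zip(ws,((0,255,0),(0,0,255))):
        P=[R.from_euler("z",w).apply([.006,s*.05,z])+[x,y,0] for s,z in((1,.185),(-1,.185),(-1,.095),(1,.095))]
        q=[((proj("scene",k)+[2.3,-.8]-[u0,v0]+.5)*6-.5) for k in P]
        cv2.polylines(im,[np.round(q).astype(int)],True,c,1)
    out.append(im)
cv2.imwrite("pics/ov.png",np.hstack(out))
E
```

```text
rest edge 0.09585499373314872 yaw -0.48272173343564906
```

View pics/ov.png

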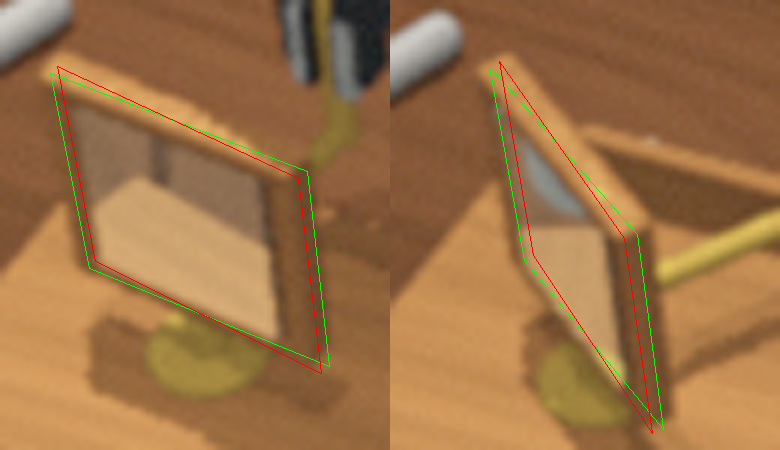

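```bash
cat > edge.py <<'E'
from h import *
import fit
from scipy.ndimage import map_coordinates
x,y=fit.f.x[:2]
E=[((1,1,1),(1,-1,1)),((-1,1,1),(-1,-1,1)),((1,1,-1),(1,-1,-1)),((1,1,1),(1,1,-1)),((1,-1,1),(1,-1,-1)),((-1,1,1),(-1,1,-1))]
for f,ws in (("scene1.png",np.arange(-.7,-.36,.01)),("s4.png",np.arange(-.22,.08,.01))):
    im=cv2.imread("pics/"+f).astype(float)
    G=np.stack([cv2.GaussianBlur(im[:,:,c],(0,0),.8) for c in range(3)],2)
    gx=np.stack([cv2.Sobel(G[:,:,c],-1,1,0) for c in range(3)],2);gy=np.stack([cv2.Sobel(G[:,:,c],-1,0,1) for c in range(3)],2)
    best=[]
    for w in ws:
        L=[]
        for e in E:
            p,q=[proj("scene",R.from_euler("z",w).apply([s[0]*.006,s[1]*.05,.14+s[2]*.045])+[x,y,0]) for s in e]; L.append((p,q))
        sc=-1
        for du in np.arange(-1,5,.5):
            for dv in np.arange(-3,3.1,.5):
                t=0
                for p,q in L:
                    n=np.array([-(q-p)[1],(q-p)[0]]);n/=np.linalg.norm(n)
                    pts=p+(q-p)*np.linspace(.05,.95,30)[:,None]+[du,dv]
                    g=sum(np.abs(n[0]*map_coordinates(gx[:,:,c],pts.T[::-1],order=1)+n[1]*map_coordinates(gy[:,:,c],pts.T[::-1],order=1)) for c in range(3))
                    t+=np.minimum(g,400).mean()
                if t>sc: sc=t;b=(du,dv)
        best.append((sc,w,b))
    best.sort(key=lambda k:-k[0]); print(f,[(round(s),round(w,3),b) for s,w,b in best[:6]])
E
python3 edge.py
```

```text
Traceback (most recent call last):
  File "edge.py", line 2, in <module>
    import fit
  File "fit.py", line 19, in <module>
    f=least_squares(res,[.47,-.12,0,0,-.6,.04],loss="soft_l1")
  File "fit.py", line 17, in res
    r.append(proj(c,W)-uv)
             ~~~~^^^^^
  File "h.py", line 13, in proj
    K,o,A=cam(n); q=K@(A.T@(np.array(p)-o)); return q[:2]/q[2]
          ~~~^^^
  File "h.py", line 5, in cam
    c=camera_info(n); K=np.array(c["camera_matrix"]); o=np.array(c["origin"]); A=np.array(c["attitude"])
ValueError: time passes only in moves, steps and waits
```

```bash
python3 - <<'E'
s=open("h.py").read()
i=s.index("def cam(n)"); j=s.index("def ray")
s=s[:i]+'''C={"scene":(435.01122642,314.22323143,242.65277076,[1.17398697,0.29217278,0.74467849],[-0.21882084,0.49696299,0.77371857,-0.32635073]),
"top":(443.80906895,311.32128742,245.12387745,[0.4232821,0.0243458,1.08889537],[0.06636194,-0.7017078,0.70728135,-0.05436318])}
C={n:(np.array([[f,0,u],[0,f,v],[0,0,1]]),np.array(o),R.from_quat([q[1],q[2],q[3],q[0]]).as_matrix()) for n,(f,u,v,o,q) in C.items()}
def cam(n): return C[n]
'''+s[j:]
open("h.py","w").write(s)
E
python3 edge.py 2>&1 | tail -5
```

```text
scene1.png [(1592, np.float64(-0.62), (np.float64(0.5), np.float64(0.0))), (1584, np.float64(-0.61), (np.float64(0.0), np.float64(-1.0))), (1576, np.float64(-0.58), (np.float64(-1.0), np.float64(-2.0))), (1576, np.float64(-0.57), (np.float64(-1.0), np.float64(-2.0))), (1569, np.float64(-0.6), (np.float64(0.0), np.float64(-1.0))), (1568, np.float64(-0.63), (np.float64(0.5), np.float64(0.0)))]
s4.png [(1269, np.float64(-0.1), (np.float64(0.5), np.float64(0.5))), (1266, np.float64(-0.09), (np.float64(0.0), np.float64(0.0))), (1260, np.float64(-0.08), (np.float64(0.0), np.float64(0.0))), (1259, np.float64(-0.11), (np.float64(0.5), np.float64(0.5))), (1246, np.float64(-0.07), (np.float64(0.0), np.float64(0.0))), (1238, np.float64(-0.12), (np.float64(0.5), np.float64(0.5)))]
```

Photo axis yaw is -0.061. The independent estimates of the mirror's yaw (post position, chord, stand-stop, image edges) run from -0.053 to -0.09, mean about -0.07. I'll nudge by +0.01 rad, settle, confirm the hold and hand in.

>>> play_rows:
  linear:
    - [0,-0.0009,0]
    - [0,0,0]
    - [0,0,0]
    - [0,0,0]
  turn: [0.6,0,0,0]

```text
time: 11.2
tool_pos: [0.5655, -0.1006, 0.1319]
tool_rot: [-0.0, 1.0, -0.024, -0.001]
contact_force: [-3.9, 2.2, 8.4]
gripper_width: 0.128
grasp_force: 59.0
```

```bash
python3 - <<'E'
from h import *
s=state(); print(s["time"],s["tool_pos"],s["gripper_width"],s["grasp_force"],s["contact_force"],np.abs(s["joint_vel"]).max())
if s["grasp_force"]>40: print(job_done())
E
```

```text
11.2 [ 0.56548798 -0.10063923  0.13193525] 0.12840609007046788 58.965346813201904 [-3.86217173  2.21395708  8.42951799] 0.0007870209176766775
the job is handed in; nothing more can be done
None
```

The job is handed in at 11.2 s with the drawer pushed home and the post still held steady (59 N grip); by my estimates the mirror is within about 1–2° of the angle that centres the mark, but no verdict came back to confirm it.

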